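Knock a stuck die insert out of its holder and put it away

TASK

The engraved die insert is stuck in the steel die holder clamped in the bench vise. Push it out from behind through the knock-out hole with the brass drift until the drift's shoulder meets the holder, then draw it out of the holder with the gripper, without letting it drop, and lay it lengthwise in the empty groove of the die rack. Put the drift back flat in the wooden tool tray and leave everything else on the bench where it is.

Things in the scene. Friction and masses are not known exactly. Their poses are not given: they have to be found in the camera images.
- vise: Green vise fixed on the bench, clamping the steel die holder. Origin on the bench under the holder's middle, z up. Holder: block 70 (x) x 70 (y) x 80 mm, 45 to 125 mm above the bench, bore level along y at height 85. Jaws at both x sides of it (|x| 35 to 70, |y| to 40 mm) 70 mm high; bed between them 35 mm high; screw and cross bar reach x = -136 mm at height 52.
- knockout_hole (a point): Centre of the 14 mm knock-out hole in the holder's back face (the vise's y = -35 mm), 85 mm above the bench; the hole runs level along y through a 10 mm wall into the pocket. Axes as the vise's.
- pocket_mouth (a point): Centre of the pocket's mouth in the holder's front face (the vise's y = +35 mm), 85 mm above the bench; pocket bore 31.5 mm, 60 mm deep, opening to +y. Axes as the vise's.
- insert: Stuck die insert: bright steel cylinder, 30 mm diameter, 60 mm long, 0.26 to 0.41 kg, copper band, rosette on its front face. Origin at its middle, y along it, face at +y. Starts at the bottom of the pocket, flush with the holder's front. A spring plunger in the bore's top, 13 mm behind the mouth, grips it: 9 to 17 N moves it; it stays where left while its rear 15 mm are in the bore.
- drift: Brass drift, loose, 0.43 kg: square bar 22 x 22 x 100 mm, nib 9 mm diameter and 40 mm long on its +x end. Origin at the bar's middle, x towards the nib. Shoulder at x = +50 mm, too big for the knock-out hole: with it against the holder's back the insert stands 30 mm out of the pocket. Starts in the tool tray.
- drift_tip (a point): Tip of the drift's nib, 90 mm from the drift's origin; axes as the drift's.
- drift_butt (a point): Far end of the drift's bar, 50 mm behind its origin; axes as the drift's.
- tray: Dark wooden tool tray with grey lining, 200 (x) x 130 (y) mm outside, walls 4 mm thick and 14 mm high, floor 4 mm thick. Fixed. Origin at the centre of its underside on the bench.
- rack: Pale wooden die rack, 172 (x) x 80 (y) x 20 mm high, fixed. Origin at the centre of its underside. Three grooves along y at x = -58, 0, +58 mm, 20 mm wide between square ridges, open at both ends; an insert lies along a groove on the ridges' edges, its axis 31 mm above the bench. Two hold other inserts, one is empty.
- empty_groove (a point): Where the middle of the insert belongs in the empty groove (31 mm above the bench); y along the groove. Which groove is empty varies.
- insert_a: Other die insert of the same size, blue band, lying in the rack; leave it alone. Origin at its middle, y along it.
- insert_b: Other die insert of the same size, red band, lying in the rack; leave it alone. Origin at its middle, y along it.
- mug: Paint-stained white mug, 82 mm across (handle out to 71 mm from its axis) and 95 mm high, with brushes standing in it up to 240 mm above the bench and leaning out to 55 mm from its axis; loose. Origin at the centre of its foot.
- jar: Amber glass jar with a brass cap, 60 mm across, 70 mm high; loose. Origin at the centre of its foot.
- gold_ring: Gold finger ring lying flat, 22 mm across, 6 mm high; loose. Origin at the centre of its underside.
- pliers: Pliers with black handles lying flat, 160 mm long along x (jaws to +x), 12 mm high; loose. Origin under the pivot.
- square: Steel square lying flat, 5 mm thick: 200 x 26 mm blade along its x, with a leg reaching 113 mm to -y at the -x end; loose. Origin under the middle of the blade.
- bench_block: Steel bench block 65 x 65 x 20 mm; loose. Origin at the centre of its underside.

How it is judged:
On the way, in this order (a step that is already met when the one before it is completed fails the run):
1. with the drift's nib in the knock-out hole, the insert is pushed at least 27 mm out of the pocket (y of insert in the frame of pocket_mouth between -0.003 and 0.015 m and distance between drift_tip and insert below 0.037 m), for 0.1 s.
2. the insert is drawn clear of the holder in the gripper, not dropped (distance between insert and pocket_mouth above 0.036 m and height (world z) of insert above 0.07 m and contact force between the fingers and insert above 1 N), for 0.1 s.
At the end, for the whole second after the job is handed in: The insert lies at rest along the empty groove of the rack (its middle within 5 mm across, 15 mm along and 4 mm in height of the place, within 7 degrees of the groove); the drift lies flat on the floor of the tool tray, wholly inside it, at rest (x of insert in the frame of empty_groove between -0.005 and 0.005 m and y of insert in the frame of empty_groove between -0.015 and 0.015 m and z of insert in the frame of empty_groove between -0.004 and 0.004 m and angle between the y axis of insert and the y axis of empty_groove, either way round below 0.12 rad and linear speed of each of insert, drift below 0.02 m/s and x of drift_tip in the frame of tray between -0.1 and 0.1 m and y of drift_tip in the frame of tray between -0.065 and 0.065 m and x of drift_butt in the frame of tray between -0.1 and 0.1 m and y of drift_butt in the frame of tray between -0.065 and 0.065 m and height (world z) of each of drift_tip, drift_butt below 0.021 m); the robot touches nothing.
It fails at once if the insert is dropped onto the bench or the vise bed (height (world z) of insert below 0.022 m or (horizontal distance between insert and vise below 0.09 m and height (world z) of insert below 0.068 m)).
It fails at once if one of the other inserts is moved more than 10 mm (distance of any of insert_a, insert_b from where it was at the start of the episode above 0.01 m).
It fails at once if the mug, jar, ring, pliers, square or bench block is moved more than 20 mm (distance of any of mug, jar, gold_ring, pliers, square, bench_block from where it was at the start of the episode above 0.02 m).
It also fails if it takes over 72 s, if anything falls off the work surface, if the arm or the gripper's body presses on something with over 40 N, if the wrist force passes 120 N, or if a joint passes its speed limit or range.

ROBOT

A 7-joint arm with a two-finger parallel gripper is mounted at the origin on the work surface. World frame = base frame: x ahead of the robot, y to its left, z up, the work surface at z = 0. Lengths are in m, angles in rad, forces in N, time in s.
With the tool pointing down it reaches from about 0.35 to 0.9 m from the base axis. Payload 8.1 kg.
Tool frame: the origin (TCP) lies at the very end of the fingers, on their centre line; the grasp point (between the pads) lies 19 mm behind it (arm.tcp_to_grasp is the distance from the TCP to the grasp point, in m); z points along the fingers, y is the line along which they close (so a half turn about z gives the same grasp; the last joint's range is limited). The gripper opens to 92 mm and grips with 3 to 60 N. Pads are 19 mm wide; open, the fingers measure 130 mm over their backs; the gripper's body (75 mm by 190 mm) begins 47 mm behind the grasp point.
Start: joints at [1.07, 0.434, 0.025, 1.573, -0.012, 1.134, -0.075], TCP at [0.242, -0.576, 0.227] pointing down, gripper open.
Joint ranges: [-2.62, 2.62], [-0.44, 2.09], [-1.27, 1.32], [0.08, 2.57], [-1.32, 4.46], [0.12, 2], [-2.74, 2.74]. Speed limits (rad/s): [2.22, 2.22, 3.01, 3.01, 3.14, 3.14, 3.14].

INTERFACE

Orientations are given as a rotation vector (axis times angle).
In Python, from cell import arm gives the robot as it stands.
- The arm moves only by the tool shift_gripper, called after "Emit:" by a JSON object that holds its "op" and its "data", one argument or row to a line. Schema: {"type":"object","properties":{"ticks":{"type":"array","items":{"type":"array","prefixItems":[{"type":"array","items":{"type":"number"},"minItems":3,"maxItems":3},{"type":"number"},{"type":"number"}],"minItems":3,"maxItems":3},"minItems":1,"maxItems":10},"clamp_n":{"type":"number"},"only":{"type":"string"},"quiet":{"type":"boolean"},"lines":{"type":"string"}},"required":["ticks"],"additionalProperties":false}. ticks is a list of rows, 1 to 10 of them, each written [[dx, dy, dz], turn, opening]: dx, dy, dz in m, then a turn about the tool's z in rad, then the opening from 0.0 (shut) to 1.0 (fully open); each row shifts and turns the commanded pose from where the row before left it, along the tool's axes as they then stand; what a row does not reach is not made up. A row lasts 1/10 s, in which the tool goes at most 0.05 m and 0.15 rad, less where a joint would pass 70% of its speed; a pose out of reach is approached as far as the arm can. The fingers move at their own pace and stop on an object; clamp_n is the grip in N (left out, the last holds). Time passes only in rows, so rows that do not move let the fingers close. The tool returns the time, the measured TCP pose, the force, the opening and the grip force at its end. only (a regular expression) keeps the lines of the reply that match it, lines (a string "A,B") keeps lines A to B, and quiet returns only ok. Input that does not fit is refused with a message, and nothing moves.
- arm.observe(): the state, without advancing time (a new reading comes with each control period).
- arm.get_image(name): name is "side" or "top" or "wrist"; returns a dict with "image" (420x560x3 uint8, blue, green, red), "fx", "fy", "cx", "cy" (pixels), "cam_to_world" (4x4, takes a point from camera to world coordinates); the wrist camera has in their place "mount" (4x4, takes a point from camera to tool coordinates, whose origin is the TCP and whose axes are the flange's). Camera axes: x right, y down, z forward; pixel columns grow to the right and rows downward; lengths in m; the calibration is good to about 2 mm. A picture is of the moment at which its call begins: read the wrist's pose just before it. There is no depth.
- arm.sign_off(): hands the job in; it is judged then, once.
The state is a dict: "clock": time; "joints": joint angles; "dq": joint speeds; "joint_efforts": joint torques, N m; "position": TCP position; "ee_rot": TCP orientation; "force": force on the tool from outside, world axes, zero at the start; "ft_torque": the same for the moment, N m; "width": opening from 0.0 (shut) to 1.0 (fully open); "gripper_force": force on a finger pad.
Only numpy, scipy, OpenCV 4.12 (cv2) and the standard library are available. Lean on these libraries where they do the work, as an engineer would, in place of code of your own. Each camera call takes 0.05 s, during which the arm holds its last target. There are 200 camera calls.

## Working session

There is one attempt and no reset: what is moved stays moved. The work goes in short steps, Python scripts to look and compute and a tool call to move; the robot and the scene stay as the last step left them, time stands still between calls to the robot, and variables do not carry over. Pictures are saved under pics/ and viewed, at most 10 in all, crops included, and the job is handed in when it is done.

```bash
ls; mkdir -p pics
```

Run:
```python
from cell import arm
import cv2
s=arm.observe();print(s)
for n in ("top","side"):
    d=arm.get_image(n);cv2.imwrite(f"pics/{n}0.png",d["image"]);print(n,d["fx"],d["fy"],d["cx"],d["cy"],d["cam_to_world"])
```

```text
cell.py
pics
{'clock': 0.0, 'joints': array([ 1.07040018,  0.43523275,  0.02495767,  1.57408379, -0.01159222,
        1.13400826, -0.07509702]), 'dq': array([-9.00157307e-04, -1.38577507e-03,  7.92495450e-04,  7.55824826e-05,
       -1.08391776e-03,  1.71359182e-03,  1.07104943e-04]), 'joint_efforts': array([-1.25043720e-03, -6.67872620e+01,  9.84572992e-01, -3.14467084e+01,
       -6.05082954e-02,  4.28592833e-02,  1.67406197e-04]), 'position': array([ 0.24187267, -0.57574755,  0.22594388]), 'ee_rot': array([-3.07818014e+00, -6.20368203e-01,  7.13095672e-04]), 'force': array([-0.29795795,  0.80298748, -0.28476676]), 'ft_torque': array([0.04185124, 0.02275893, 0.04557472]), 'gripper_force': 0.0, 'width': 1.0026661819280072}
top 380.2432926980346 380.2432926980346 275.270579843474 209.36748042987264 [[-0.01871518 -0.98089889  0.1936159   0.36829658]
 [-0.9997737   0.01640112 -0.01354794 -0.0479168 ]
 [ 0.01011364 -0.19382564 -0.98098386  1.02528619]
 [ 0.          0.          0.          1.        ]]
side 425.8414808436013 425.8414808436013 284.71783894021036 209.97376923420757 [[-0.98092309 -0.15160566  0.12167833  0.421029  ]
 [-0.1937331   0.71073565 -0.6762561   0.66145467]
 [ 0.01604312 -0.68692835 -0.72654805  0.82637234]
 [ 0.          0.          0.          1.        ]]
```
View pics/top0.png

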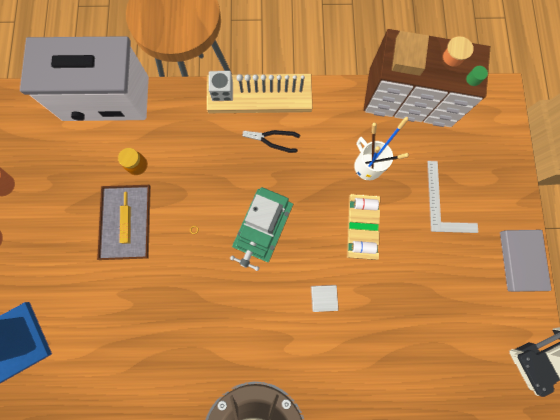

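View pics/side0.png

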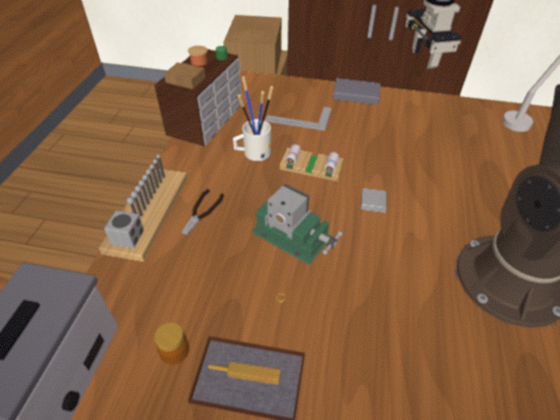

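Run:
```python
import cv2,numpy as np
t=cv2.imread("pics/top0.png");s=cv2.imread("pics/side0.png")
f=lambda im,x,y,w,h,W,H:cv2.resize(im[y:y+h,x:x+w],(W,H),interpolation=cv2.INTER_CUBIC)
a=f(t,225,180,80,100,400,500)      # x5
b=f(s,245,180,100,100,400,400); 
c=f(t,340,185,50,80,250,400);c=cv2.copyMakeBorder(c,0,0,0,0,0)
out=np.zeros((600,800,3),np.uint8);out[:500,:400]=a;out[:400,400:]=b
d=f(t,95,180,60,85,140,198); out[400:598,400:540]=d; out[400:600,540:800]=f(s,275,140,78,60,260,200)
cv2.imwrite("pics/crop0.png",out)
```

View pics/crop0.png

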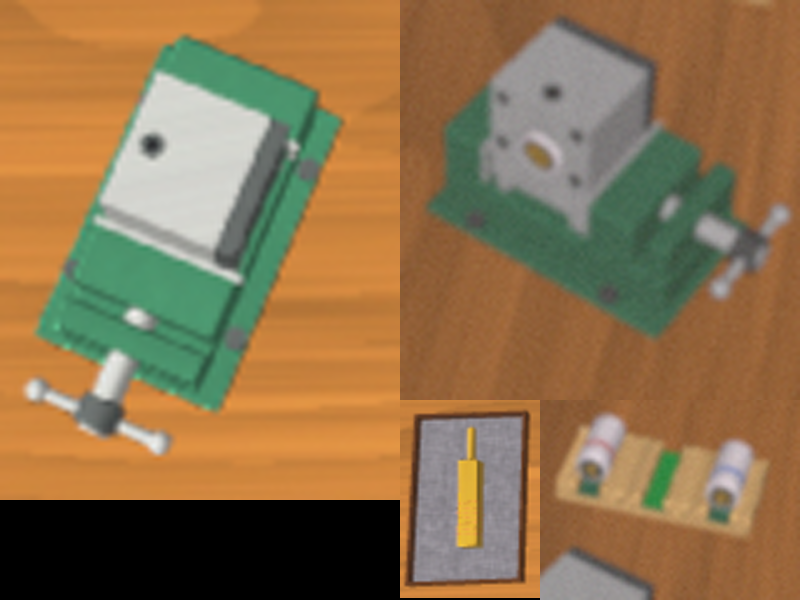

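Create h.py:
```python
import numpy as np
from scipy.optimize import least_squares
from scipy.spatial.transform import Rotation as R
K={'top':(380.243,275.27,209.367,np.array([[-0.01871518,-0.98089889,0.1936159,0.36829658],[-0.9997737,0.01640112,-0.01354794,-0.0479168],[0.01011364,-0.19382564,-0.98098386,1.02528619],[0,0,0,1]])),
'side':(425.841,284.718,209.974,np.array([[-0.98092309,-0.15160566,0.12167833,0.421029],[-0.1937331,0.71073565,-0.6762561,0.66145467],[0.01604312,-0.68692835,-0.72654805,0.82637234],[0,0,0,1]]))}
def proj(c,P,k=None):
    f,cx,cy,M=k or K[c]
    q=(np.c_[P,np.ones(len(P))]@np.linalg.inv(M).T)
    return np.c_[f*q[:,0]/q[:,2]+cx,f*q[:,1]/q[:,2]+cy]
def ray(c,uv,z,k=None):
    f,cx,cy,M=k or K[c]
    d=M[:3,:3]@[(uv[0]-cx)/f,(uv[1]-cy)/f,1]
    return M[:3,3]+d*(z-M[2,3])/d[2]
def place(p,P):
    c,s=np.cos(p[2]),np.sin(p[2])
    return np.asarray(P,float)@np.array([[c,s,0],[-s,c,0],[0,0,1]])+[p[0],p[1],0]
def fit(obs,p0):
    "obs: list of (cam,local pts,pixels[,k])"
    f=lambda p:np.concatenate([(proj(o[0],place(p,o[1]),o[3] if len(o)>3 else None)-o[2]).ravel() for o in obs])
    r=least_squares(f,p0,loss='soft_l1');return r.x,f(r.x).reshape(-1,2)
def wrist(arm):
    s=arm.observe();d=arm.get_image('wrist')
    T=np.eye(4);T[:3,:3]=R.from_rotvec(s['ee_rot']).as_matrix();T[:3,3]=s['position']
    return d['image'],(d['fx'],d['cx'],d['cy'],T@d['mount'])
```

Run:
```python
from h import *
np.set_printoptions(precision=4,suppress=True)
T=lambda a:np.array(a)/5+[225,180]-.4
S=lambda a:(np.array(a)-[400,0])/4+[245,180]-.4
H=[[35,35,125],[35,-35,125],[-35,35,125],[-35,-35,125]]
H=np.array(H)/1e3
p,r=fit([('top',H,T([[158,72],[272,120],[103,208],[216,253]])),('side',np.r_[H,[[0,.035,.085]]],S([[490,80],[560,18],[588,135],[655,65],[541,151]]))],[.5,-.03,-.4]);print('vise',p,r)
# tray outside corners at z=.014
a=np.array([[.1,.065,.014],[.1,-.065,.014],[-.1,.065,.014],[-.1,-.065,.014]])
D=lambda a:(np.array(a)-[400,400])/(140/60)+[95,180]-.3
p,r=fit([('top',a[[1,0,3,2]]*[1,1,1],np.array([[150,185.5],[102,186.5],[149,258],[98.5,259.5]]))],[.5,.3,0]);print('tray',p,r)
d=np.array([[.09,0,.015],[.05,0,.026],[-.05,0,.026]])
p,r=fit([('top',d,D([[471,428],[470,460],[468,546]]))],[.5,.3,0]);print('drift',p,r)
# rack
a=np.array([[.086,.04,.02],[.086,-.04,.02],[-.086,.04,.02],[-.086,-.04,.02]])
p,r=fit([('top',a,np.array([[349.5,195],[380,196],[347.5,258],[380,259]]))],[.5,-.3,0]);print('rack',p,r)
for n,u,z in [('mug',(373,162),0.09),('ring',(194,230),0),('jar',(129,158),.07),('block',(324,298),.02),('pliers',(268,138),.01),('groove',(363.5,226.5),.01)]:print(n,ray('top',u,z))
```

```text
vise [ 0.5389 -0.0309 -0.4156] [[-0.6988 -0.0524]
 [ 3.0827  1.2925]
 [-1.2574 -1.0802]
 [ 3.0399  1.1517]
 [-0.2837  0.6858]
 [-0.4248 -0.5595]
 [ 0.1853 -0.1024]
 [ 0.2649 -0.3163]
 [-0.8326  1.1091]]
tray [0.5411 0.3421 0.0231] [[ 0.0754 -0.8401]
 [ 0.2325 -0.0389]
 [-0.5845  0.1005]
 [ 0.219   0.6433]]
drift [0.5337 0.3396 0.0576] [[ 0.4348  0.009 ]
 [-0.677  -0.1878]
 [ 0.1683  0.1714]]
rack [ 0.516  -0.2994 -0.0716] [[ 0.3946 -0.5408]
 [-0.7513  0.0409]
 [ 1.4298 -0.0688]
 [-0.7375  0.5673]]
mug [ 0.6731 -0.3151  0.09  ]
ring [0.5173 0.1595 0.    ]
jar [0.7004 0.3196 0.07  ]
block [ 0.3316 -0.1831  0.02  ]
pliers [ 0.7746 -0.0452  0.01  ]
groove [ 0.5175 -0.2996  0.01  ]
```

Create go.py:
```python
import sys;from h import *;from cell import arm
s=arm.observe();M=R.from_rotvec(s['ee_rot']).as_matrix();x,y,z,w=map(float,sys.argv[1:])
ps=np.arctan2(M[1,0],M[0,0]);np.set_printoptions(precision=4,suppress=True)
print('clock',round(s['clock'],2),'pos',s['position'],'yaw',round(ps,4),'tilt',M[:2,2],'F',s['force'],'T',s['ft_torque'],'w',s['width'])
print('delta tool xyz',M.T@(np.array([x,y,z])-s['position']),'turn',(ps-w+np.pi)%(2*np.pi)-np.pi,'j',s['joints'])
```

```text
(no output)
```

Emit:
{"op": "shift_gripper", "data": {
  "ticks": [
    [[0.026,-0.03,0],0,1],
    [[0.026,-0.03,0],0,1],
    [[0.026,-0.03,0],0,1],
    [[0.026,-0.03,0],0,1],
    [[0.026,-0.03,0],0,1],
    [[0.026,-0.03,0],0,1],
    [[0.026,-0.03,0],0,1],
    [[0.026,-0.03,0],0,1],
    [[0.026,-0.03,0],0,1],
    [[0.026,-0.03,0],0,1]
  ],
  "clamp_n": 60
}}

```text
clock: 1.1
position: [0.3656, -0.1973, 0.2267]
ee_rot: [3.08, 0.62, -0.0]
force: [0.3, -0.2, 0.1]
width: 1.003
gripper_force: 0.0
```

```bash
python3 go.py 0.534 0.34 0.2 0.05
```

```text
clock 1.1 pos [ 0.3656 -0.1973  0.2267] yaw 0.3976 tilt [-0.0001 -0.0001] F [ 0.2955 -0.1814  0.1227] T [ 0.0039 -0.0467 -0.0194] w 1.002598659475235
delta tool xyz [ 0.3633 -0.4302  0.0266] turn 0.3475904085647552 j [ 0.5633  0.1062 -0.2143  2.0325  0.0269  1.0055 -0.8374]
```

Emit:
{"op": "shift_gripper", "data": {
  "ticks": [
    [[0.028,-0.033,0.002],0,1],
    [[0.028,-0.033,0.002],0,1],
    [[0.028,-0.033,0.002],0,1],
    [[0.028,-0.033,0.002],0,1],
    [[0.028,-0.033,0.002],0,1],
    [[0.028,-0.033,0.002],0,1],
    [[0.028,-0.033,0.002],0,1],
    [[0.028,-0.033,0.002],0,1],
    [[0.028,-0.033,0.002],0,1],
    [[0.028,-0.033,0.002],0,1]
  ],
  "quiet": true
}}

```text
ok
```

Emit:
{"op": "shift_gripper", "data": {
  "ticks": [
    [[0.028,-0.033,0],0,1],
    [[0.028,-0.033,0],0,1],
    [[0.028,-0.033,0],0,1],
    [[0,0,0],0.12,1],
    [[0,0,0],0.12,1],
    [[0,0,0],0.1,1],
    [[0,0,0],0,1],
    [[0,0,0],0,1]
  ]
}}

```text
clock: 2.9
position: [0.5349, 0.3374, 0.2065]
ee_rot: [3.14, 0.095, -0.001]
force: [0.3, -0.0, 0.3]
width: 0.998
gripper_force: 0.0
```

```bash
python3 go.py 0.534 0.34 0.2 0.05
```

Run:
```python
from h import *;from cell import arm;import cv2,pickle
im,k=wrist(arm);pickle.dump((im,k),open('w1.pkl','wb'));cv2.imwrite('pics/w1.png',im);print(k)
```

```text
clock 2.9 pos [0.5349 0.3374 0.2065] yaw 0.0608 tilt [-0.0003 -0.0005] F [ 0.3328 -0.0255  0.3466] T [ 0.0526  0.0244 -0.026 ] w 0.9975065275138093
delta tool xyz [-0.0007 -0.0026  0.0065] turn 0.010760844923619839 j [-0.3816  0.4989 -0.3989  1.5529  0.2069  1.1324 -2.3351]
(367.50790108557067, 283.17901365494265, 206.82879521611417, array([[ 6.02823213e-02, -9.51198022e-01, -3.02635697e-01,
         6.16693237e-01],
       [-9.98181332e-01, -5.73643966e-02, -1.85298273e-02,
         3.42701637e-01],
       [ 2.65020909e-04,  3.03202324e-01, -9.52926167e-01,
         3.64391129e-01],
       [ 0.00000000e+00,  0.00000000e+00,  0.00000000e+00,
         1.00000000e+00]]))
```

View pics/w1.png

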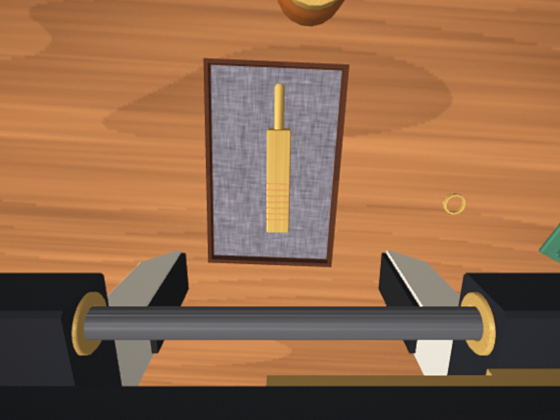

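Run:
```python
from h import *;import pickle
np.set_printoptions(precision=4,suppress=True)
im,k=pickle.load(open('w1.pkl','rb'))
d=np.array([[.05,.011,.026],[.05,-.011,.026],[-.05,.011,.026],[-.05,-.011,.026],[.09,0,.015]])
p,r=fit([('w',d,np.array([[266.5,130.5],[290.5,130.5],[267,232],[288.5,232],[279.3,84]]),k)],[.53,.34,.05]);print(p,r)
a=np.array([[.1,.065,.014],[.1,-.065,.014],[-.1,.065,.014],[-.1,-.065,.014]])
p,r=fit([('w',a,np.array([[204.5,59],[349,66],[208.5,267],[330.5,267]]),k)],[.53,.34,.05]);print(p,r)
# vise green? ring
```

```bash
python3 go.py 0.534 0.34 0.12 0.05
```

```text
[0.5319 0.3423 0.0478] [[-0.0344 -0.5923]
 [ 0.2465 -0.2839]
 [-0.4064  0.7302]
 [ 0.3484  0.9876]
 [-0.1626 -0.2943]]
[0.5394 0.3479 0.0189] [[-1.0173  0.4066]
 [ 0.5425 -0.1106]
 [-0.3926 -3.4975]
 [ 0.8585  1.0996]]
clock 2.95 pos [0.5349 0.3374 0.2065] yaw 0.0605 tilt [-0.0003 -0.0003] F [-0.0042 -0.0073  0.3369] T [ 0.0207  0.0412 -0.021 ] w 1.005437113309852
delta tool xyz [-0.0008 -0.0027  0.0865] turn 0.010469014347807892 j [-0.3813  0.4988 -0.3992  1.5528  0.2069  1.1324 -2.3353]
```

Emit:
{"op": "shift_gripper", "data": {
  "ticks": [
    [[-0.003,-0.004,0.03],0.0125,0.5],
    [[0,0,0.04],0,0.5],
    [[0,0,0.04],0,0.5],
    [[0,0,0.04],0,0.5],
    [[0,0,0.03],0,0.5],
    [[0,0,0.015],0,0.5],
    [[0,0,0.0035],0,0.5],
    [[0,0,0],0,0.5]
  ],
  "clamp_n": 60
}}

```text
clock: 3.75
position: [0.5322, 0.3417, 0.0088]
ee_rot: [-3.14, -0.072, -0.001]
force: [0.2, 0.3, 0.1]
width: 0.5
gripper_force: 0.0
```

Emit:
{"op": "shift_gripper", "data": {
  "ticks": [
    [[0,0,0],0,0],
    [[0,0,0],0,0],
    [[0,0,0],0,0],
    [[0,0,0],0,0],
    [[0,0,0],0,0],
    [[0,0,0],0,0]
  ]
}}

```text
clock: 4.35
position: [0.5323, 0.3418, 0.0091]
ee_rot: [-3.14, -0.071, -0.002]
force: [-1.2, -1.8, 6.3]
width: 0.237
gripper_force: 60.0
```

```bash
python3 go.py 0.534 0.34 0.12 0.05
```

```text
clock 4.35 pos [0.5323 0.3418 0.0091] yaw 0.0452 tilt [0.0012 0.0007] F [-1.151  -1.7604  6.2548] T [-0.1473  0.1595  0.0094] w 0.23660328690915616
delta tool xyz [ 0.0018  0.0018 -0.1109] turn -0.004763697719760707 j [-0.435   0.7105 -0.3329  1.73    0.3173  0.753  -2.4517]
```

Emit:
{"op": "shift_gripper", "data": {
  "ticks": [
    [[0,0,-0.01],0,0],
    [[0,0,-0.03],0,0],
    [[0,0,-0.04],0,0],
    [[0,0,-0.04],0,0],
    [[0,0,-0.04],0,0],
    [[0,0,-0.04],0,0],
    [[-0.006,0.039,0],0,0],
    [[-0.006,0.039,0],0,0],
    [[-0.006,0.039,0],0,0],
    [[-0.006,0.039,0],0,0]
  ]
}}

```text
clock: 5.35
position: [0.5138, 0.1826, 0.2083]
ee_rot: [3.14, 0.072, -0.001]
force: [0.2, 0.2, -4.0]
width: 0.232
gripper_force: 60.0
```

Emit:
{"op": "shift_gripper", "data": {
  "ticks": [
    [[-0.006,0.039,0],0,0],
    [[-0.006,0.039,0],0,0],
    [[-0.006,0.039,0],0,0],
    [[-0.006,0.039,0],0,0],
    [[-0.006,0.039,0],0,0],
    [[-0.006,0.039,0],0,0],
    [[-0.006,0.039,0],0,0],
    [[-0.006,0.039,0],0,0],
    [[-0.005,0.039,0],0,0]
  ]
}}

```text
clock: 6.25
position: [0.4766, -0.1699, 0.2084]
ee_rot: [-3.141, -0.071, 0.001]
force: [1.2, -0.0, -4.1]
width: 0.231
gripper_force: 60.0
```

Emit:
{"op": "shift_gripper", "data": {
  "ticks": [
    [[0,0,0],-0.14,0],
    [[0,0,0],-0.14,0],
    [[0,0,0],-0.14,0],
    [[0,0,0],-0.14,0],
    [[0,0,0],-0.14,0],
    [[0,0,0],-0.14,0],
    [[0,0,0],-0.14,0],
    [[0,0,0],-0.13,0],
    [[0,0,0],0,0],
    [[0,0,0],0,0]
  ]
}}

```text
clock: 7.25
position: [0.4774, -0.1686, 0.2082]
ee_rot: [-2.635, -1.71, 0.001]
force: [0.3, 0.3, -3.7]
width: 0.232
gripper_force: 60.0
```

```bash
python3 go.py 0.478 -0.168 0.079 1.155
```

Run:
```python
from h import *;from cell import arm;import cv2,pickle
im,k=wrist(arm);t=arm.get_image('top')['image'];s=arm.get_image('side')['image'];pickle.dump((im,k,t,s),open('w2.pkl','wb'));cv2.imwrite('pics/w2.png',im);print(k)
```

```text
clock 7.25 pos [ 0.4774 -0.1686  0.2082] yaw 1.1512 tilt [-0.0005  0.0001] F [ 0.2677  0.2714 -3.6601] T [-0.018  -0.0921  0.0093] w 0.23221890818569293
delta tool xyz [0.0008 0.0004 0.1292] turn -0.0038194391177839293 j [ 0.6023  0.3032 -0.4622  1.8529  0.1567  1.0217 -0.3435]
(367.50790108557067, 283.17901365494265, 206.82879521611417, array([[ 0.91306355, -0.38827569, -0.12472749,  0.51077739],
       [-0.40781354, -0.87061919, -0.27515514, -0.09348109],
       [-0.0017541 ,  0.30209968, -0.95327473,  0.36619731],
       [ 0.        ,  0.        ,  0.        ,  1.        ]]))
```

View pics/w2.png

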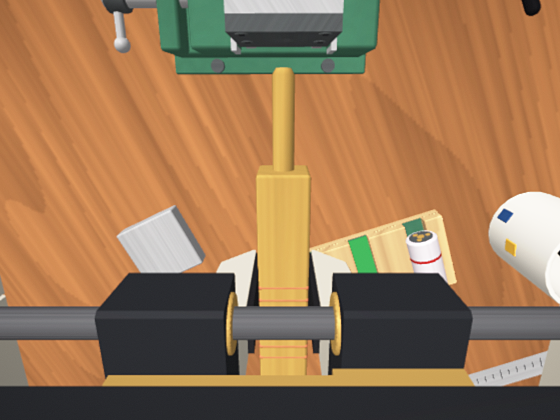

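Run:
```python
import cv2,pickle
im,k,t,s=pickle.load(open('w2.pkl','rb'))
cv2.imwrite('pics/w2c.png',cv2.resize(im[0:110,150:390],(800,367),interpolation=cv2.INTER_CUBIC))
```

```text
(no output)
```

View pics/w2c.png

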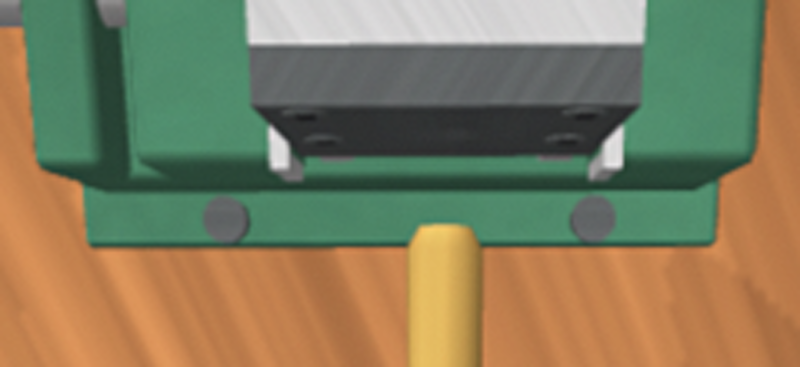

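Emit:
{"op": "shift_gripper", "data": {
  "ticks": [
    [[0,0,0.03],0,0],
    [[0,0,0.04],0,0],
    [[0,0,0.04],0,0],
    [[0,0,0.018],0,0],
    [[0,0,0.001],0,0],
    [[0,0,0],0,0]
  ]
}}

```text
clock: 8.0
position: [0.4782, -0.1685, 0.0796]
ee_rot: [-2.632, -1.715, -0.0]
force: [0.5, -0.3, -3.7]
width: 0.233
gripper_force: 60.0
```

```bash
python3 go.py 0.478 -0.168 0.079 1.151
```

Run:
```python
from h import *;from cell import arm;import cv2,pickle
im,k=wrist(arm);t=arm.get_image('top')['image'];pickle.dump((im,k,t),open('w3.pkl','wb'))
o=np.zeros((600,800,3),np.uint8);o[:180,:]=cv2.resize(im[0:90,90:490],(800,180));o[180:580,:400]=cv2.resize(t[170:250,230:310],(400,400),interpolation=2);o[180:580,400:]=cv2.resize(im[40:200,200:360],(400,400));cv2.imwrite('pics/w3.png',o)
```

```text
clock 8.0 pos [ 0.4782 -0.1685  0.0796] yaw 1.1546 tilt [-0.      0.0001] F [ 0.5219 -0.3405 -3.7172] T [-0.0486 -0.0684 -0.0412] w 0.2326843107111571
delta tool xyz [ 0.0004 -0.0004  0.0006] turn 0.003591755235175853 j [ 0.5463  0.4648 -0.4129  1.9956  0.2717  0.734  -0.4471]
```

View pics/w3.png

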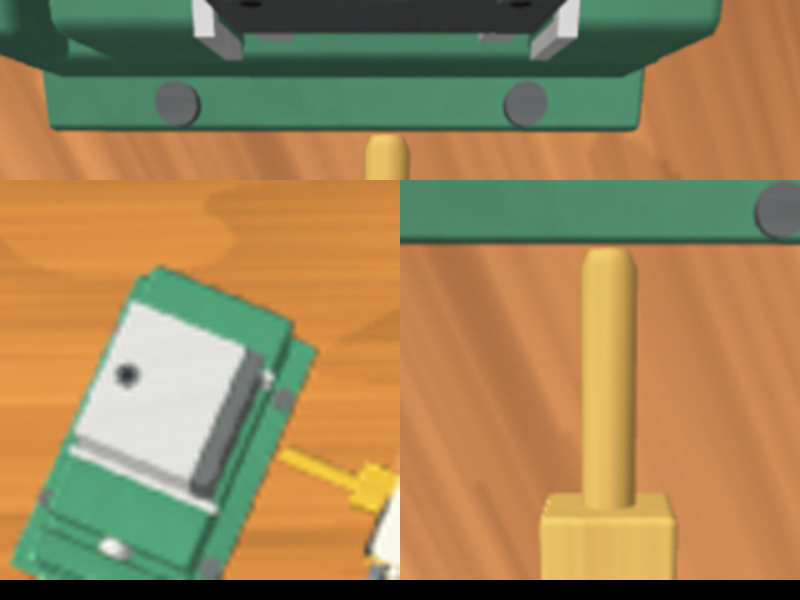

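Emit:
{"op": "shift_gripper", "data": {
  "ticks": [
    [[0.01,0,0.0006],0.003,0],
    [[0.01,0,0],0,0],
    [[0.005,0,0],0,0],
    [[0.003,0,0],0,0],
    [[0.003,0,0],0,0],
    [[0.003,0,0],0,0],
    [[0,0,0],0,0]
  ]
}}

```text
clock: 8.8
position: [0.4917, -0.1372, 0.0786]
ee_rot: [-2.634, -1.712, -0.0]
force: [-0.2, 0.6, -3.7]
width: 0.236
gripper_force: 60.0
```

```bash
python3 go.py 0.5045 -0.1085 0.079 1.151
```

```text
clock 8.8 pos [ 0.4917 -0.1372  0.0786] yaw 1.1526 tilt [0.     0.0001] F [-0.1708  0.6413 -3.7479] T [-0.085  -0.0666  0.0178] w 0.2361473159337775
delta tool xyz [ 0.0314  0.     -0.0004] turn 0.001566344234707362 j [ 0.4796  0.471  -0.4134  1.9881  0.2748  0.7361 -0.5173]
```

Emit:
{"op": "shift_gripper", "data": {
  "ticks": [
    [[0.003,0,0],0,0],
    [[0.003,0,0],0,0],
    [[0.003,0,0],0,0],
    [[0.003,0,0],0,0],
    [[0.003,0,0],0,0],
    [[0.003,0,0],0,0]
  ]
}}

```text
clock: 9.4
position: [0.4972, -0.1241, 0.0783]
ee_rot: [2.636, 1.707, -0.007]
force: [-4.0, -9.5, -2.2]
width: 0.234
gripper_force: 60.0
```

Emit:
{"op": "shift_gripper", "data": {
  "ticks": [
    [[0.003,0,0],0,0],
    [[0.003,0,0],0,0],
    [[0.002,0,0],0,0],
    [[0.001,0,0],0,0]
  ]
}}

```text
clock: 9.8
position: [0.5011, -0.1155, 0.0783]
ee_rot: [2.636, 1.707, -0.006]
force: [-4.0, -8.6, -2.1]
width: 0.229
gripper_force: 60.0
```

```bash
python3 go.py 0.5045 -0.1085 0.079 1.151
```

```text
clock 9.8 pos [ 0.5011 -0.1155  0.0783] yaw 1.1496 tilt [-0.0027 -0.0028] F [-3.9995 -8.6064 -2.0605] T [-1.7554  0.6561 -0.0388] w 0.22943197045266395
delta tool xyz [ 0.0078  0.0002 -0.0007] turn -0.0014028146421658505 j [ 0.4293  0.4769 -0.4109  1.9778  0.2788  0.7435 -0.5693]
```

Emit:
{"op": "shift_gripper", "data": {
  "ticks": [
    [[0.003,0,0],0,0],
    [[0.003,0,0],0,0],
    [[0.002,0,0],0,0],
    [[0.001,0,0],0,0]
  ]
}}

```text
clock: 10.2
position: [0.5041, -0.1088, 0.0782]
ee_rot: [2.636, 1.706, -0.009]
force: [-6.0, -14.6, 0.2]
width: 0.233
gripper_force: 60.0
```

Emit:
{"op": "shift_gripper", "data": {
  "ticks": [
    [[0.001,0,0],0,0],
    [[0.001,0,0],0,0]
  ]
}}

```text
clock: 10.4
position: [0.5041, -0.1088, 0.0782]
ee_rot: [2.637, 1.704, -0.013]
force: [-8.9, -20.2, 2.3]
width: 0.236
gripper_force: 60.0
```

Emit:
{"op": "shift_gripper", "data": {
  "ticks": [
    [[0.001,0,0],0,0],
    [[0.001,0,0],0,0]
  ]
}}

```text
clock: 10.6
position: [0.5041, -0.1087, 0.0781]
ee_rot: [2.637, 1.701, -0.016]
force: [-11.3, -24.9, 5.9]
width: 0.234
gripper_force: 60.0
```

```bash
python3 go.py 0.5045 -0.1085 0.079 1.151
```

```text
clock 10.6 pos [ 0.5041 -0.1087  0.0781] yaw 1.1458 tilt [-0.0068 -0.0084] F [-11.2865 -24.946    5.8569] T [-5.2026  2.2336  0.1375] w 0.23385105100404652
delta tool xyz [ 0.0004  0.0003 -0.0009] turn -0.005194717173571561 j [ 0.4067  0.4797 -0.4057  1.9724  0.2834  0.7502 -0.5935]
```

Emit:
{"op": "shift_gripper", "data": {
  "ticks": [
    [[-0.005,0,0],0,0],
    [[-0.01,0,0],0,0],
    [[-0.015,0,0],0,0],
    [[-0.02,0,0],0,0],
    [[-0.02,0,0],0,0],
    [[0,0,0],0,0]
  ]
}}

```text
clock: 11.2
position: [0.4774, -0.1687, 0.0783]
ee_rot: [2.638, 1.706, -0.004]
force: [0.3, -0.1, -4.8]
width: 0.234
gripper_force: 60.0
```

```bash
python3 go.py 0.478 -0.168 0.208 1.151
```

```text
clock 11.2 pos [ 0.4774 -0.1687  0.0783] yaw 1.148 tilt [-0.0017 -0.0015] F [ 0.2632 -0.1401 -4.7649] T [-0.0327 -0.0328 -0.0116] w 0.2341995209797179
delta tool xyz [ 0.0006  0.0001 -0.1297] turn -0.00304157926386317 j [ 0.5428  0.4659 -0.4092  1.9975  0.2734  0.7321 -0.4556]
```

Emit:
{"op": "shift_gripper", "data": {
  "ticks": [
    [[-0.01,0,-0.03],0,0],
    [[0,0,-0.04],0,0],
    [[0,0,-0.04],0,0],
    [[0,0,-0.02],0.1,0],
    [[0,0,0],0.14,0],
    [[0,0,0],0.14,0],
    [[0,0,0],0.14,0],
    [[0,0,0],0.14,0],
    [[0,0,0],0.14,0],
    [[0,0,0],0.14,0]
  ]
}}

```text
clock: 12.2
position: [0.4752, -0.1738, 0.2085]
ee_rot: [-3.124, -0.325, 0.0]
force: [-0.5, 0.4, -4.2]
width: 0.233
gripper_force: 60.0
```

Emit:
{"op": "shift_gripper", "data": {
  "ticks": [
    [[0,0,0],0.12,0],
    [[0,0,0],0.05,0],
    [[0,0,0],0,0]
  ]
}}

```text
clock: 12.5
position: [0.4752, -0.1738, 0.2085]
ee_rot: [-3.141, -0.066, 0.0]
force: [0.0, -0.4, -3.9]
width: 0.234
gripper_force: 60.0
```

```bash
python3 go.py 0.532 0.343 0.2 0.03
```

Run:
```python
from h import *;from cell import arm;import cv2,pickle
s=arm.get_image('side')['image'];t=arm.get_image('top')['image'];pickle.dump((s,t),open('w4.pkl','wb'))
o=np.zeros((500,800,3),np.uint8);o[:400,:400]=cv2.resize(t[170:250,225:305],(400,400),interpolation=2);o[:500,400:]=cv2.resize(s[165:265,245:325],(400,500),interpolation=2);cv2.imwrite('pics/w4.png',o)
```

```text
clock 12.5 pos [ 0.4752 -0.1738  0.2085] yaw 0.0422 tilt [-0.0002  0.0002] F [ 0.0412 -0.4167 -3.9183] T [0.0039 0.0314 0.0472] w 0.23376000394226912
delta tool xyz [ 0.0786 -0.5139  0.0086] turn 0.012165968421220086 j [ 0.4525  0.2778 -0.2575  1.8662  0.0825  1.0081 -1.3683]
```

View pics/w4.png

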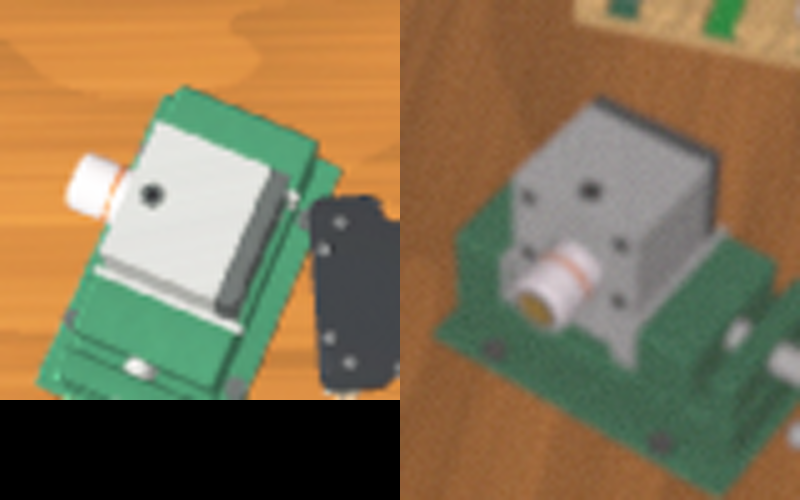

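Emit:
{"op": "shift_gripper", "data": {
  "ticks": [
    [[0.006,-0.039,0],0.012,0],
    [[0.006,-0.039,0],0,0],
    [[0.006,-0.039,0],0,0],
    [[0.006,-0.039,0],0,0],
    [[0.006,-0.039,0],0,0],
    [[0.006,-0.039,0],0,0],
    [[0.006,-0.039,0],0,0],
    [[0.006,-0.039,0],0,0],
    [[0.006,-0.039,0],0,0],
    [[0.006,-0.039,0],0,0]
  ]
}}

```text
clock: 13.6
position: [0.5231, 0.2191, 0.2086]
ee_rot: [-3.141, -0.05, -0.0]
force: [0.6, 0.0, -3.3]
width: 0.23
gripper_force: 60.0
```

Emit:
{"op": "shift_gripper", "data": {
  "ticks": [
    [[0.006,-0.039,0],0,0],
    [[0.006,-0.039,0],0,0],
    [[0.006,-0.039,0],0,0],
    [[0,0,0],0,0]
  ]
}}

```text
clock: 14.0
position: [0.5357, 0.3423, 0.2083]
ee_rot: [-3.136, -0.061, 0.002]
force: [-0.3, -0.0, -3.8]
width: 0.233
gripper_force: 60.0
```

```bash
python3 go.py 0.535 0.344 0.0095 0.03
```

```text
clock 14.0 pos [0.5357 0.3423 0.2083] yaw 0.0389 tilt [-0.0014  0.005 ] F [-0.3456 -0.0176 -3.7736] T [ 0.0427  0.0792 -0.0235] w 0.2333230617844533
delta tool xyz [-0.0004 -0.0007  0.1988] turn 0.008907549210786403 j [-0.3755  0.5037 -0.414   1.543   0.2105  1.1375 -2.3638]
```

Emit:
{"op": "shift_gripper", "data": {
  "ticks": [
    [[0,-0.001,0.04],0,0],
    [[0,0,0.04],0,0],
    [[0,0,0.04],0,0],
    [[0,0,0.04],0,0],
    [[0,0,0.025],0,0],
    [[0,0,0.008],0,0],
    [[0,0,0.003],0,0],
    [[0,0,0.002],0,0],
    [[0,0,0],0,0]
  ]
}}

```text
clock: 14.9
position: [0.5384, 0.3368, 0.012]
ee_rot: [-3.14, -0.048, -0.003]
force: [0.3, -0.1, -3.9]
width: 0.236
gripper_force: 60.0
```

```bash
python3 go.py 0.535 0.344 0.0095 0.03
```

```text
clock 14.9 pos [0.5384 0.3368 0.012 ] yaw 0.0303 tilt [0.0019 0.0014] F [ 0.3386 -0.1149 -3.8934] T [ 0.0846  0.002  -0.0162] w 0.23554552373953788
delta tool xyz [-0.0032 -0.0073  0.0025] turn 0.0003441546172360255 j [-0.4157  0.7109 -0.3447  1.7222  0.325   0.7626 -2.4602]
```

Emit:
{"op": "shift_gripper", "data": {
  "ticks": [
    [[-0.002,-0.004,0.0015],0,0],
    [[0,0,0.001],0,0],
    [[0,0,0.001],0,0],
    [[0,0,0],0,0]
  ]
}}

```text
clock: 15.3
position: [0.5353, 0.3415, 0.0091]
ee_rot: [-3.14, -0.049, -0.002]
force: [-4.3, -1.0, 10.9]
width: 0.234
gripper_force: 60.0
```

Emit:
{"op": "shift_gripper", "data": {
  "ticks": [
    [[0,0,0],0,0.4],
    [[0,0,0],0,0.5],
    [[0,0,0],0,0.5],
    [[0,0,0],0,0.5]
  ]
}}

```text
clock: 15.7
position: [0.5355, 0.3401, 0.0072]
ee_rot: [-3.141, -0.047, -0.0]
force: [1.0, -0.2, -0.9]
width: 0.489
gripper_force: 0.0
```

```bash
python3 go.py 0.535 0.344 0.0095 0.03
```

```text
clock 15.7 pos [0.5355 0.3401 0.0072] yaw 0.0301 tilt [0.0002 0.    ] F [ 0.9907 -0.2498 -0.9422] T [0.0632 0.0269 0.0319] w 0.4888899568838469
delta tool xyz [-0.0004 -0.004  -0.0023] turn 0.00013587542640980388 j [-0.4245  0.7174 -0.3419  1.7243  0.3272  0.7563 -2.4691]
```

Emit:
{"op": "shift_gripper", "data": {
  "ticks": [
    [[0,0,-0.01],0,0.5],
    [[0,0,-0.04],0,0.5],
    [[0,0,-0.04],0,0.5],
    [[0,0,-0.04],0,0.5],
    [[0,0,-0.04],0,0.5],
    [[0,0,-0.03],0,0.5],
    [[0,0,0],0,0.5]
  ]
}}

```text
clock: 16.4
position: [0.5372, 0.3419, 0.213]
ee_rot: [-3.136, -0.047, -0.011]
force: [0.7, 0.4, -1.4]
width: 0.499
gripper_force: 0.0
```

```bash
python3 go.py 0.5615 0.0203 0.2 1.151
```

Run:
```python
from h import *;from cell import arm;import cv2,pickle
im,k=wrist(arm);cv2.imwrite('pics/w5.png',im);pickle.dump((im,k),open('w5.pkl','wb'))
```

```text
clock 16.4 pos [0.5372 0.3419 0.213 ] yaw 0.0302 tilt [0.007  0.0051] F [ 0.7028  0.3828 -1.3527] T [0.0924 0.0318 0.014 ] w 0.49895057387187236
delta tool xyz [0.0145 0.3223 0.0115] turn -1.120821666013704 j [-0.3769  0.4972 -0.4124  1.541   0.2131  1.1392 -2.3732]
```

View pics/w5.png

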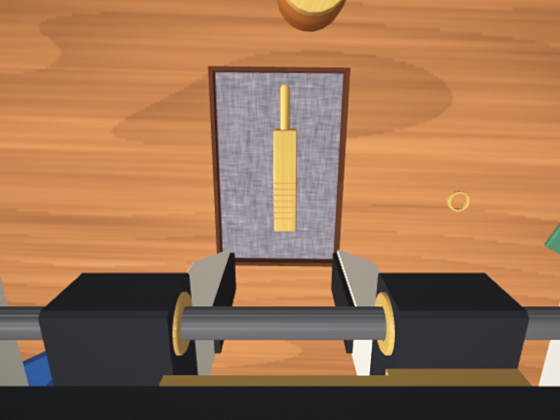

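Emit:
{"op": "shift_gripper", "data": {
  "ticks": [
    [[0.001,0.036,0],0,0.5],
    [[0.001,0.036,0],0,0.5],
    [[0.001,0.036,0],0,0.5],
    [[0.001,0.036,0],0,0.5],
    [[0.001,0.036,0],0,0.5],
    [[0.001,0.036,0],0,0.5],
    [[0.001,0.036,0],0,0.5],
    [[0.001,0.036,0],0,0.5],
    [[0.001,0.036,0],0,0.5]
  ],
  "quiet": true
}}

```text
ok
```

Emit:
{"op": "shift_gripper", "data": {
  "ticks": [
    [[0,0,0],-0.14,0.5],
    [[0,0,0],-0.14,0.5],
    [[0,0,0],-0.14,0.5],
    [[0,0,0],-0.14,0.5],
    [[0,0,0],-0.14,0.5],
    [[0,0,0],-0.14,0.5],
    [[0,0,0],-0.14,0.5],
    [[0,0,0],-0.14,0.5],
    [[0,0,0],0,0.5],
    [[0,0,0],0,0.5]
  ]
}}

```text
clock: 18.35
position: [0.5537, 0.0163, 0.2065]
ee_rot: [-2.639, -1.703, 0.002]
force: [0.0, 0.9, -0.2]
width: 0.502
gripper_force: 0.0
```

```bash
python3 go.py 0.5589 0.0138 0.076 1.151
```

```text
clock 18.35 pos [0.5537 0.0163 0.2065] yaw 1.146 tilt [-0.0013  0.0001] F [ 0.0044  0.9248 -0.2222] T [-0.0378 -0.0461 -0.0312] w 0.5021783262263888
delta tool xyz [-0.0001  0.006   0.1305] turn -0.004973918168723834 j [ 0.3203  0.4097 -0.606   1.7368  0.26    1.0776 -0.7962]
```

Emit:
{"op": "shift_gripper", "data": {
  "ticks": [
    [[0,0.006,0.02],-0.005,0.5],
    [[0,0,0.03],0,0.5],
    [[0,0,0.04],0,0.5],
    [[0,0,0.025],0,0.5],
    [[0,0,0.012],0,0.5],
    [[0,0,0.003],0,0.5],
    [[0,0,0],0,0.5]
  ]
}}

```text
clock: 19.05
position: [0.56, 0.0143, 0.0776]
ee_rot: [2.633, 1.714, 0.001]
force: [0.3, 0.1, 0.1]
width: 0.497
gripper_force: 0.0
```

```bash
python3 go.py 0.5589 0.0138 0.076 1.151
```

```text
clock 19.05 pos [0.56   0.0143 0.0776] yaw 1.1543 tilt [0.0005 0.0001] F [0.2994 0.055  0.1265] T [-0.0057 -0.0856  0.0696] w 0.49734274136266865
delta tool xyz [-0.0009 -0.0008  0.0016] turn 0.0032956019652621293 j [ 0.2638  0.5627 -0.5399  1.8615  0.384   0.8215 -0.8903]
```

Emit:
{"op": "shift_gripper", "data": {
  "ticks": [
    [[0,-0.001,0.0015],0.003,0.45],
    [[0,0,0],0,0.2],
    [[0,0,0],0,0.2],
    [[0,0,0],0,0.1],
    [[0,0,0],0,0.1],
    [[0,0,0],0,0],
    [[0,0,0],0,0]
  ],
  "clamp_n": 60
}}

```text
clock: 19.75
position: [0.5591, 0.0146, 0.0762]
ee_rot: [2.634, 1.711, 0.001]
force: [-0.7, -0.2, 6.6]
width: 0.313
gripper_force: 60.0
```

```bash
python3 go.py 0.5589 0.0138 0.076 1.151
```

```text
clock 19.75 pos [0.5591 0.0146 0.0762] yaw 1.1522 tilt [0.001 0.   ] F [-0.7366 -0.1943  6.6142] T [-0.0351  0.222  -0.0378] w 0.3132061198724712
delta tool xyz [-0.0008  0.0001  0.0002] turn 0.0012157004532280524 j [ 0.2624  0.563  -0.5387  1.8653  0.3853  0.8169 -0.8946]
```

Emit:
{"op": "shift_gripper", "data": {
  "ticks": [
    [[0.003,0,0],0,0],
    [[0.003,0,0],0,0],
    [[0.003,0,0],0,0],
    [[0.003,0,0],0,0],
    [[0.003,0,0],0,0],
    [[0.003,0,0],0,0]
  ]
}}

```text
clock: 20.35
position: [0.5639, 0.0251, 0.0751]
ee_rot: [2.635, 1.704, -0.013]
force: [-6.9, -14.6, 8.9]
width: 0.31
gripper_force: 60.0
```

Emit:
{"op": "shift_gripper", "data": {
  "ticks": [
    [[0.003,0,0],0,0],
    [[0.003,0,0],0,0],
    [[0.003,0,0],0,0],
    [[0.003,0,0],0,0],
    [[0.004,0,0],0,0],
    [[0.006,0,0],0,0],
    [[0.008,0,0],0,0],
    [[0.008,0,0],0,0],
    [[0,0,0],0,0]
  ]
}}

```text
clock: 21.25
position: [0.582, 0.0678, 0.0757]
ee_rot: [-2.632, -1.714, -0.002]
force: [-0.3, 0.6, -3.0]
width: 0.313
gripper_force: 60.0
```

```bash
python3 go.py 0.5589 0.0138 0.076 1.151
```

```text
clock 21.25 pos [0.582  0.0678 0.0757] yaw 1.1542 tilt [0.0006 0.0013] F [-0.3037  0.5758 -3.0113] T [ 0.0544 -0.0775 -0.0482] w 0.3132932810247669
delta tool xyz [-0.0587  0.0007 -0.0004] turn 0.0031982333110951444 j [ 0.1627  0.5981 -0.5328  1.7992  0.3892  0.8495 -0.9715]
```

Emit:
{"op": "shift_gripper", "data": {
  "ticks": [
    [[0,0,-0.01],0,0],
    [[0,0,-0.03],0,0],
    [[0,0,-0.03],0,0],
    [[0,0,-0.03],0,0],
    [[0,0,-0.03],0,0],
    [[-0.02,0.005,0],0,0],
    [[-0.035,0.009,0],0,0],
    [[-0.035,0.009,0],0,0],
    [[-0.035,0.009,0],0,0],
    [[-0.035,0.009,0],0,0]
  ]
}}

```text
clock: 22.25
position: [0.5532, -0.099, 0.2064]
ee_rot: [2.634, 1.711, 0.0]
force: [-0.1, 0.3, -2.2]
width: 0.311
gripper_force: 60.0
```

Emit:
{"op": "shift_gripper", "data": {
  "ticks": [
    [[-0.035,0.009,0],0,0],
    [[-0.035,0.009,0],0,0],
    [[-0.035,0.009,0],0,0],
    [[-0.035,0.009,0],0,0],
    [[-0.025,0.006,0],0,0],
    [[-0.015,0,0],0,0],
    [[0,0,0],-0.115,0],
    [[0,0,0],-0.115,0],
    [[0,0,0],-0.115,0],
    [[0,0,0],0,0]
  ]
}}

```text
clock: 23.25
position: [0.5189, -0.278, 0.206]
ee_rot: [-2.299, -2.141, -0.001]
force: [-0.7, 0.4, -3.1]
width: 0.306
gripper_force: 60.0
```

```bash
python3 go.py 0.5174 -0.2805 0.022 1.499
```

Run:
```python
from h import *;from cell import arm;import cv2,pickle
im,k=wrist(arm);t=arm.get_image('top')['image'];s=arm.get_image('side')['image'];pickle.dump((im,k,t,s),open('w6.pkl','wb'))
o=np.zeros((600,800,3),np.uint8);o[:420,:520]=im[:,20:540];o[:280,520:]=cv2.resize(s[130:200,270:340],(280,280),interpolation=2);o[280:600,520:]=cv2.resize(t[190:270,325:395],(280,320),interpolation=2)
o[420:600,0:500]=cv2.resize(im[200:308,130:430],(500,180))
cv2.imwrite('pics/w6.png',o)
```

```text
clock 23.25 pos [ 0.5189 -0.278   0.206 ] yaw 1.4998 tilt [0.     0.0005] F [-0.6723  0.3541 -3.0956] T [ 0.0859 -0.1038 -0.0198] w 0.3062345126366
delta tool xyz [-0.0027 -0.0013  0.184 ] turn 0.0008400547413902615 j [ 0.825   0.4667 -0.606   1.654   0.2894  1.1121  0.0688]
```

View pics/w6.png

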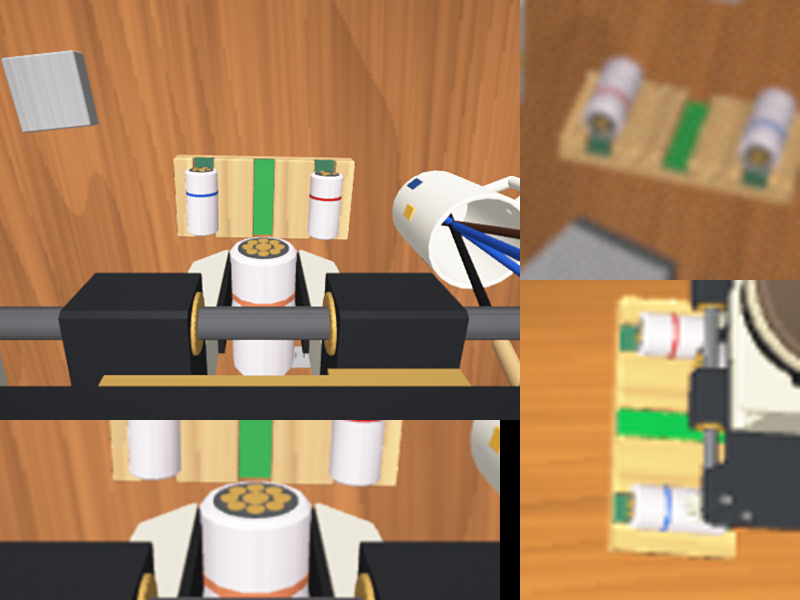

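Run:
```python
from h import *;import pickle
np.set_printoptions(precision=4,suppress=True)
im,k,t,s=pickle.load(open('w6.pkl','rb'))
a=np.array([[.086,.04,.02],[.086,-.04,.02],[-.086,.04,.02],[-.086,-.04,.02]])
px=np.array([[368.5,239],[374,160],[197.5,236],[194,157]])
p,r=fit([('w',a,px,k)],[.516,-.3,-.07]);print('rack wrist',p,r)
print('green ctr far/near',ray('w',(284,158),.005,k),ray('w',(283.7,236),.01,k))
for n in((530,340),(540,380),(500,305)):print('brush',n,ray('w',n,.24,k),ray('w',n,.2,k))
tcp=np.array([.5189,-.278,.206]);f=np.array([np.cos(1.4998),np.sin(1.4998),0])
for off in(-.010,-.014,-.018):
  for dz in(.005,.009,.013):
    c=tcp+f*(off+.03)+[0,0,dz];print(off,dz,'face ctr/top/bot',proj('w',np.array([c,c+[0,0,.015],c-[0,0,.015]]),k).ravel())
```

```text
rack wrist [ 0.5107 -0.3733 -0.0889] [[  0.0114  -3.0051]
 [-12.0088 145.3591]
 [ -0.0079  -2.8682]
 [  7.4344 145.7936]]
green ctr far/near [ 0.5205 -0.2589  0.005 ] [ 0.5145 -0.3391  0.01  ]
brush (530, 340) [ 0.616  -0.2976  0.24  ] [ 0.6454 -0.3304  0.2   ]
brush (540, 380) [ 0.6227 -0.3178  0.24  ] [ 0.6543 -0.3571  0.2   ]
brush (500, 305) [ 0.6024 -0.2806  0.24  ] [ 0.6274 -0.3079  0.2   ]
-0.01 0.005 face ctr/top/bot [283.8937 236.3779 283.9144 250.2313 283.8762 224.7392]
-0.01 0.009 face ctr/top/bot [283.8989 239.8312 283.9207 254.3824 283.8806 227.6569]
-0.01 0.013 face ctr/top/bot [283.9043 243.4523 283.9272 258.7554 283.8852 230.7046]
-0.014 0.005 face ctr/top/bot [283.8921 244.616  283.9125 259.137  283.8749 232.401 ]
-0.014 0.009 face ctr/top/bot [283.8972 248.2376 283.9186 263.4842 283.8792 235.4646]
-0.014 0.013 face ctr/top/bot [283.9025 252.0338 283.9251 268.0618 283.8837 238.6636]
-0.018 0.005 face ctr/top/bot [283.8905 252.7354 283.9106 267.9022 283.8735 239.9611]
-0.018 0.009 face ctr/top/bot [283.8955 256.5199 283.9166 272.4387 283.8778 243.1663]
-0.018 0.013 face ctr/top/bot [283.9007 260.4856 283.9229 277.2137 283.8822 246.5123]
```

Emit:
{"op": "shift_gripper", "data": {
  "ticks": [
    [[0,0,0.02],0,0],
    [[0,0,0.03],0,0],
    [[0,0,0.03],0,0],
    [[0,0,0.03],0,0],
    [[0,0,0.02],0,0],
    [[0,0,0.01],0,0],
    [[0,0,0],0,0]
  ]
}}

```text
clock: 24.1
position: [0.5185, -0.2784, 0.0647]
ee_rot: [-2.301, -2.136, 0.001]
force: [0.4, 0.0, -2.6]
width: 0.309
gripper_force: 60.0
```

```bash
python3 go.py 0.519 -0.279 0.0225 1.497
```

```text
clock 24.1 pos [ 0.5185 -0.2784  0.0647] yaw 1.4963 tilt [-0.0019  0.0008] F [ 0.412   0.0161 -2.565 ] T [ 0.0732 -0.1293 -0.0516] w 0.3087352153286391
delta tool xyz [-0.0006  0.0006  0.0422] turn -0.0007193244933150211 j [ 0.7706  0.6188 -0.5355  1.7978  0.4088  0.8393 -0.0365]
```

Emit:
{"op": "shift_gripper", "data": {
  "ticks": [
    [[0,0,0.015],0,0],
    [[0,0,0.015],0,0],
    [[0,0,0.006],0,0],
    [[0,0,0.002],0,0],
    [[0,0,0.001],0,0],
    [[0,0,0],0,0]
  ]
}}

```text
clock: 24.7
position: [0.5194, -0.2788, 0.0269]
ee_rot: [2.301, 2.138, 0.0]
force: [-0.9, 1.1, -2.6]
width: 0.309
gripper_force: 60.0
```

Emit:
{"op": "shift_gripper", "data": {
  "ticks": [
    [[0,0,0.001],0,0],
    [[0,0,0.001],0,0],
    [[0,0,0],0,0]
  ]
}}

```text
clock: 25.0
position: [0.5191, -0.2789, 0.0247]
ee_rot: [2.302, 2.138, -0.0]
force: [0.0, 0.8, -2.2]
width: 0.311
gripper_force: 60.0
```

```bash
python3 go.py 0.519 -0.279 0.0225 1.497
```

```text
clock 25.0 pos [ 0.5191 -0.2789  0.0247] yaw 1.497 tilt [ 0.0001 -0.0001] F [ 0.0049  0.7918 -2.2379] T [ 0.0386 -0.1066  0.0013] w 0.31062472490562626
delta tool xyz [-0.0002 -0.0001  0.0022] turn 4.7358860114421475e-05 j [ 0.749   0.6699 -0.5054  1.8246  0.4502  0.763  -0.07  ]
```

Emit:
{"op": "shift_gripper", "data": {
  "ticks": [
    [[0,0,0.001],0,0],
    [[0,0,0.001],0,0],
    [[0,0,0],0,0]
  ]
}}

```text
clock: 25.3
position: [0.5194, -0.2788, 0.0234]
ee_rot: [2.301, 2.138, -0.0]
force: [-2.2, 0.8, 5.8]
width: 0.31
gripper_force: 60.0
```

Emit:
{"op": "shift_gripper", "data": {
  "ticks": [
    [[0,0,0.0005],0,0],
    [[0,0,0.0005],0,0],
    [[0,0,0],0,0]
  ]
}}

```text
clock: 25.6
position: [0.5195, -0.2788, 0.0232]
ee_rot: [2.301, 2.137, -0.0]
force: [-5.5, 1.7, 14.4]
width: 0.309
gripper_force: 60.0
```

```bash
python3 go.py 0.519 -0.279 0.0225 1.497
```

```text
clock 25.6 pos [ 0.5195 -0.2788  0.0232] yaw 1.4972 tilt [ 0.0007 -0.001 ] F [-5.4717  1.6867 14.4304] T [ 0.3971  1.0758 -0.0686] w 0.30949890689241205
delta tool xyz [-0.0002 -0.0005  0.0007] turn 0.00020761941691294084 j [ 0.7472  0.6718 -0.5038  1.8257  0.4528  0.7594 -0.0726]
```

Emit:
{"op": "shift_gripper", "data": {
  "ticks": [
    [[0,0,-0.001],0,0.3],
    [[0,0,0],0,0.34],
    [[0,0,0],0,0.38],
    [[0,0,0],0,0.4],
    [[0,0,0],0,0.4]
  ],
  "clamp_n": 10
}}

```text
clock: 26.1
position: [0.5192, -0.2788, 0.0225]
ee_rot: [2.302, 2.138, 0.0]
force: [0.8, -0.2, 0.5]
width: 0.399
gripper_force: 0.0
```

Emit:
{"op": "shift_gripper", "data": {
  "ticks": [
    [[0,0,-0.005],0,0.4],
    [[0,0,-0.01],0,0.4],
    [[0,0,-0.02],0,0.4],
    [[0,0,-0.03],0,0.4],
    [[0,0,-0.04],0,0.4],
    [[0,0,-0.04],0,0.4],
    [[0,0,-0.04],0,0.4],
    [[0,0,0],0,0.4]
  ]
}}

```text
clock: 26.9
position: [0.5223, -0.2792, 0.2144]
ee_rot: [2.295, 2.132, 0.006]
force: [-0.0, 1.0, 0.6]
width: 0.402
gripper_force: 0.0
```

```bash
python3 go.py 0.4 0 0.2 1.497
```

```text
clock 26.9 pos [ 0.5223 -0.2792  0.2144] yaw 1.4975 tilt [ 0.0092 -0.0041] F [-0.0024  0.9892  0.5875] T [-0.0345 -0.1126  0.0137] w 0.40176635049270437
delta tool xyz [ 0.2695 -0.1425  0.0121] turn 0.0005082515537733201 j [ 0.8277  0.4595 -0.6105  1.6434  0.2882  1.1194  0.0684]
```

Emit:
{"op": "shift_gripper", "data": {
  "ticks": [
    [[0.04,0,0],0,0.4],
    [[0.04,0,0],0,0.4],
    [[0.04,0,0],0,0.4],
    [[0.04,0,0],0,0.4],
    [[0,0,0],0,0.4],
    [[0,0,0],0,0.4]
  ]
}}

```text
clock: 27.5
position: [0.5309, -0.1182, 0.208]
ee_rot: [2.298, 2.141, -0.0]
force: [-0.4, -0.1, -0.3]
width: 0.397
gripper_force: 0.0
```

Run:
```python
from h import *;from cell import arm;import cv2,pickle
t=arm.get_image('top')['image'];t0=cv2.imread('pics/top0.png')
s=arm.get_image('side')['image'];s0=cv2.imread('pics/side0.png')
pickle.dump((t,s),open('w7.pkl','wb'))
d=cv2.absdiff(t,t0).max(2)>45
n,l,st,c=cv2.connectedComponentsWithStats(d.astype('uint8'))
print([x.tolist() for x in st[1:] if x[4]>8])
d=cv2.absdiff(s,s0).max(2)>60
n,l,st,c=cv2.connectedComponentsWithStats(d.astype('uint8'))
print([x.tolist() for x in st[1:] if x[4]>12])
```

```text
[[281, 103, 209, 317, 34999], [124, 191, 7, 28, 62], [120, 204, 4, 13, 15], [120, 242, 11, 2, 20], [509, 327, 51, 70, 2119]]
[[283, 0, 9, 62, 276], [422, 1, 38, 31, 772], [442, 0, 11, 5, 14], [533, 0, 27, 165, 1859], [406, 15, 8, 12, 41], [413, 29, 13, 23, 105], [428, 40, 33, 28, 458], [256, 70, 92, 100, 2876], [256, 113, 10, 13, 64], [275, 117, 19, 30, 276], [502, 167, 30, 56, 443], [277, 216, 5, 5, 18]]
```

Emit:
{"op": "shift_gripper", "data": {
  "ticks": [
    [[0.04,-0.01,0],0,0.4],
    [[0.04,-0.01,0],0,0.4],
    [[0.04,-0.01,0],0,0.4],
    [[0.04,-0.01,0],0,0.4],
    [[0.04,-0.01,0],0,0.4],
    [[0,0,0],0,0.4]
  ]
}}

```text
clock: 28.2
position: [0.4948, 0.089, 0.2083]
ee_rot: [-2.294, -2.144, -0.004]
force: [-0.1, -0.0, -0.3]
width: 0.403
gripper_force: 0.0
```

Run:
```python
from h import *;from cell import arm;import cv2
np.set_printoptions(precision=4,suppress=True)
for n,b,z in(('top',(340,185,390,270),.046),('side',(270,140,350,185),.046)):
    t=arm.get_image(n)['image'];t0=cv2.imread(f'pics/{n}0.png');cv2.imwrite(f'pics/{n}9.png',t)
    x0,y0,x1,y1=b
    for im in(t0,t):
        hsv=cv2.cvtColor(cv2.resize(im[y0:y1,x0:x1],None,fx=4,fy=4,interpolation=2),cv2.COLOR_BGR2HSV)
        m=((hsv[...,1]<70)&(hsv[...,2]>125)).astype('uint8');m=cv2.morphologyEx(m,cv2.MORPH_CLOSE,np.ones((21,21)))
        for c in cv2.findContours(m,0,2)[0]:
            if cv2.contourArea(c)>300:
                (cx,cy),wh,a=cv2.minAreaRect(c);u=(cx/4+x0-.4,cy/4+y0-.4);print(n,np.array(u),np.array(wh)/4,a,ray(n,u,z))
    d=(cv2.absdiff(t,t0).max(2)>45).astype('uint8')
    print([x.tolist() for x in cv2.connectedComponentsWithStats(d)[2][1:] if x[4]>10])
    if n=='top':
        p=np.array([[.5175,-.299,.046]]);print('expected px',proj('top',p))
```

```text
top [364.0668 246.9142] [26.0726 11.8178] 3.3664603233337402 [ 0.459  -0.2888  0.046 ]
top [365.7493 202.1596] [25.3865 14.1313] 4.39870548248291 [ 0.577  -0.3008  0.046 ]
top [364.1902 246.8351] [25.8241 12.0692] 3.5035314559936523 [ 0.4592 -0.2891  0.046 ]
top [363.8708 224.9697] [24.4128 11.3972] 4.159641742706299 [ 0.5162 -0.2919  0.046 ]
top [365.7574 202.0544] [25.3865 14.4189] 4.39870548248291 [ 0.5773 -0.3008  0.046 ]
[[98, 125, 234, 295, 29890], [134, 202, 6, 6, 18], [351, 219, 26, 13, 276], [120, 242, 11, 2, 19], [162, 312, 14, 9, 32], [509, 327, 51, 70, 2115], [233, 398, 4, 10, 19], [218, 401, 9, 9, 63], [233, 410, 3, 10, 18], [243, 414, 20, 6, 49]]
expected px [[366.5363 224.4316]]
side [331.1  162.35] [11.068  21.8197] 18.434947967529297 [ 0.4593 -0.2741  0.046 ]
side [291.9352 155.7496] [10.7383 24.8222] 24.567171096801758 [ 0.5729 -0.2792  0.046 ]
side [310.85  161.975] [44.75 55.  ] 90.0 [ 0.5156 -0.2635  0.046 ]
[[266, 0, 23, 70, 961], [421, 0, 40, 32, 897], [532, 0, 28, 166, 1981], [368, 5, 8, 33, 109], [414, 11, 6, 9, 17], [326, 15, 4, 5, 12], [405, 14, 9, 13, 65], [412, 28, 15, 25, 146], [306, 31, 4, 4, 11], [436, 32, 15, 8, 33], [427, 37, 34, 32, 506], [324, 40, 7, 6, 22], [247, 75, 110, 144, 7115], [328, 153, 6, 14, 36], [501, 166, 30, 60, 566], [271, 183, 24, 29, 245], [281, 200, 6, 6, 30], [533, 200, 8, 7, 28], [276, 216, 7, 6, 25]]
```

```bash
python3 -c "
from cell import arm
print(arm.sign_off())"
```

```text
the job is handed in; nothing more can be done
None
```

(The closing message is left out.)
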